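Hang the vial carrier on the gravity feed rail and press it home in the reading dock

ROBOT

A 6-joint arm with a two-finger parallel gripper is mounted at the origin on the work surface. World frame = base frame: x ahead of the robot, y to its left, z up, the work surface at z = 0. Lengths are in m, angles in rad, forces in N, time in s.
With the tool pointing down it reaches from about 0.35 to 0.875 m from the base axis. Payload 4.2 kg.
Tool frame: the origin (TCP) lies at the very end of the fingers, on their centre line; the grasp point (between the pads) lies 19 mm behind it (robot.hold_point_z is the distance from the TCP to the grasp point, in m); z points along the fingers, y is the direction in which the jaws open and shut (so a half turn about z gives the same grasp; the last joint's range is limited). The gripper opens to 85 mm and grips with 20 to 120 N. Pads are 22 mm wide; open, the fingers measure 114 mm over their backs; the gripper's body (76 mm by 85 mm) begins 54 mm behind the grasp point. The pads swing forward as they close: fully open they stand 13 mm farther back than shut.
Start: joints at [1.546, 0.385, 0.008, 0, -1.194, -0.259], TCP at [0.175, 0.6, 0.231] pointing down, gripper open.
Joint ranges: [-3.14, 3.14], [-1.21, 2.06], [-1.07, 1.41], [-3.16, 2.05], [-2.99, -0.16], [-3.1, 3.1]. Speed limits (rad/s): [2.79, 2.79, 3.14, 3.14, 3.14, 3.14].

INTERFACE

Orientations are given as a rotation vector (axis times angle).
In Python, from rig import robot gives the robot as it stands. The module is installed in compiled form; this text tells all that it offers.
- The arm moves only by the tool drive_tool, never from a script. Its argument "deltas" is text: rows parted by semicolons, each of 7 numbers parted by spaces: the shift along the tool's x, y, z each as a share of 0.04 m, from -1 to 1, then the turn, a rotation vector about the tool's x, y, z each as a share of 0.1 rad, from -1 to 1, then the closure, from -1 (fully open) to 1 (shut). A call has 1 to 10 rows; each row shifts and turns the pose as measured when the row begins, along the tool's axes as they then stand; what a row does not reach is not made up. A row lasts 1/10 s, in which the tool goes at most 50 mm and 8.59 degrees, less where a joint would pass 70% of its speed; a pose out of reach is approached as far as the arm can. A call with a number of a shift or a turn outside -1 to 1 is refused whole. A call with a gripper value outside its range is refused whole. The fingers move at their own pace and stop on an object; "force" is the grip in N (left out, the last holds). Time passes only in rows, so rows that do not move let the fingers close. It gives the time, the measured TCP pose, the force and the opening at its end, in the units of the state.
- robot.read_state(): the state, without advancing time (a new reading comes with each control period).
- robot.get_image(name): name is "side" or "top"; returns (picture, depth): 480x640x3 uint8, blue, green, red; 480x640 float32, m along the optical axis (not along the pixel's ray), 0 where there is no reading.
- robot.get_calibration(name): a dict with "camera_matrix" (3x3 intrinsics, pixels), "k1" (the pictures are not rectified: a ray, as slopes to the right and down, at radius r is drawn at 1 + k1 r^2 times it, then the intrinsics apply), "R" (3x3) and "t" (3): a world point X has camera coordinates R X + t. Camera axes: x right, y down, z forward; pixel columns grow to the right and rows downward; lengths in m; the calibration is good to about 2 mm. A picture is of the moment at which its call begins. get_calibration takes no time and is no camera call.
- robot.sign_off(): hands the job in, once; it reports no verdict.
The state is a dict: "clock": time; "joints": joint angles; "qvel": joint speeds; "tau": joint torques, N m; "eef_pos": TCP position; "ee_rot": TCP orientation; "wrist_force": force on the tool from outside, world axes, zero at the start; "torque": the same for the moment, N m; "finger_gap": opening from 0.0 (shut) to 1.0 (fully open).
Only numpy, scipy, OpenCV 4.12 (cv2) and the standard library are available. Lean on these libraries where they do the work, as an engineer would, in place of code of your own. Each camera call takes 0.05 s, during which the arm holds its last target. There are 200 camera calls.

TASK

Hang the hooked vial carrier on the upper half of the sloped feed rail, uphill of the dark band round the bar, and let go so that it runs down by itself onto the dock's shutter. Then press it on along the rail, against the drag of the shutter, gently and only until it is felt to bottom out on the end stop, and leave the carrier hanging there. Lower it onto the rail softly and leave the other things on the bench where they are.

Things in the scene. Friction and masses are not known exactly. Their poses are not given: they have to be found in the camera images.
- carrier: Hooked vial carrier on the bench, 0.26 kg +-25 %, 152 mm high. Origin: centre of its underside; x along its 56 mm length (direction of travel, both ends alike), y across, z up. Aluminium vial block z 0-34 mm, y -16 to 20; two black caps on it to z 46; white spine plate y -10.5 to -4.5 up to z 92; white crown block 21 mm wide (y), z 92-120; on top a grip fin. Low friction (0.05) on the bar.
- fin (a point): Middle of the carrier's grip fin, at z 136 mm of the carrier. The fin is 32 (x) x 10 (y) x 32 mm high, z 120-152. Let go on the bar, the carrier slides off downhill at once.
- hook (a point): Roof of the carrier's hook mouth, at its middle, z 92 mm of the carrier. The mouth is 9 mm wide (y -4.5 to 4.5) between the spine and a lip at y 4.5-10.5 that hangs down to z 80. The bar passes in sideways from the carrier's +y side, under the lip, between z 46 and z 80; then the carrier is lowered until the roof rests on the bar. The carrier's centre of mass is then under the bar.
- rail: Fixed sloped steel bar, 6 mm thick (y), 12 mm high, falling 0.157 rad. Origin: middle of its top face, at the dark band; x downhill along the bar, y level across it, z normal to its top. Free from x -0.175 (post) to +0.135 (dock); below it only a 6 mm high foot strip. Hung, the carrier's origin is at y 0, z -0.092, x axes parallel. Hang at x -0.15 to -0.02; x 0 to 0.03 must be run untouched.
- shutter (a joint): Travel of the sliding shutter, downhill along the rail: 0 = out, 0.045 m at most. No spring: it drags with about 6 N and stays where left. The end stop halts the carrier at a travel of 13 to 41 mm that is set differently each time and not measured: feel for it. The carrier's impact moves the shutter by only a few mm. It starts at 0 to 4 mm.
- shutter_face (a point): Centre of the shutter's uphill face, a steel plate 10 mm wide, 24 mm high, 16 mm above the bar's top; axes as the rail's; it moves with the shutter. Out, it is at x 0.085 of the rail. A carrier resting on it has its origin 28 mm uphill. Press on the uphill end of the carrier's crown, which stands on the bar and is 28 mm high; lift nothing.
- dock: White fixed housing at the foot of the rail, 90 (along the rail) x 80 x 187 mm high. Its frame is upright, x downhill; the housing spans x 0.145 to 0.235 m, y +-40 mm of this frame, whose origin lies on the bench below the rail's middle (+-3 mm). It carries the end stop: two black rubber pads either side of the shutter, 13 to 41 mm downhill of its out position, on which the crown bottoms out. Felt there: 1.5 N or more; over 18 N on the pads is too much.
- vial_block: plain aluminium vial block WITHOUT hook or fin, 60 x 44 x 46 mm high, origin under its centre; bystander, may stand where the carrier could
- reagent: small black dropper bottle, 32 mm dia, 62 mm high, origin under its centre; bystander
- beaker: clear plastic beaker, 66 mm dia, 75 mm high; bystander
- label_roll: blue roll of labels standing on end, 72 mm dia, 50 mm high; bystander
- vial_rack: clear rack with white vials, 150 x 70 x 64 mm high; bystander
- dish: flat glass dish, 60 mm dia, 14 mm high; bystander
There are look-alikes about, which are no part of the job. What is shaped like the dock but green or turquoise is not meant.

How it is judged:
On the way, in this order (a step that is already met when the one before it is completed fails the run):
1. the carrier hangs on the bar uphill of the band (z of carrier in the frame of rail between -0.0955 and -0.0885 m and y of carrier in the frame of rail between -0.008 and 0.008 m and angle between the z axis of carrier and the z axis of rail, either way round below 0.09 rad and x of carrier in the frame of rail between -0.15 and -0.02 m and contact force between carrier and rail above 0.5 N), for 0.05 s.
2. it has run down by itself and rests on the shutter, untouched (z of carrier in the frame of rail between -0.0955 and -0.0885 m and y of carrier in the frame of rail between -0.008 and 0.008 m and angle between the z axis of carrier and the z axis of rail, either way round below 0.09 rad and x of carrier in the frame of shutter_face above -0.031 m and contact force between carrier and the fingers below 0.05 N and linear speed of carrier below 0.02 m/s), for 0.2 s.
3. it has been pressed on until it bottoms out on the dock's end stop (z of carrier in the frame of rail between -0.0955 and -0.0885 m and y of carrier in the frame of rail between -0.008 and 0.008 m and angle between the z axis of carrier and the z axis of rail, either way round below 0.09 rad and contact force between carrier and dock above 1.5 N), for 0.03 s.
At the end, for the whole second after the job is handed in: The carrier hangs on the bar (roof on the bar's top within 3.5 mm, centred within 8 mm, parallel within 0.09 rad), at rest and released, against the shutter (within 3 mm), which stays pushed in where the end stop halted it (joint above 0.011 m) (z of carrier in the frame of rail between -0.0955 and -0.0885 m and y of carrier in the frame of rail between -0.008 and 0.008 m and angle between the z axis of carrier and the z axis of rail, either way round below 0.09 rad and value of joint shutter above 0.011 m and x of carrier in the frame of shutter_face above -0.031 m and linear speed of carrier below 0.01 m/s); the robot touches nothing.
It fails at once if the carrier and the bar press on each other with more than 40 N (contact force between carrier and rail above 40 N).
It fails at once if the carrier is pressed on the dock's end stop with more than 18 N (contact force between carrier and dock above 18 N).
It fails at once if the carrier is touched by the fingers on its run down (rail x 0 to 0.03) (z of carrier in the frame of rail between -0.0955 and -0.0885 m and y of carrier in the frame of rail between -0.008 and 0.008 m and angle between the z axis of carrier and the z axis of rail, either way round below 0.09 rad and x of carrier in the frame of rail between 0 and 0.03 m and contact force between carrier and the fingers above 0.3 N).
It fails at once if a bystander is moved by more than 20 mm (distance of any of vial_block, reagent, beaker, label_roll, vial_rack, dish from where it was at the start of the episode above 0.02 m).
It also fails if it takes over 58 s, if anything falls off the work surface, if the arm or the gripper's body presses on something with over 40 N, if the wrist force passes 120 N, or if a joint passes its speed limit or range.

## Working session

There is one attempt and no reset: what is moved stays moved. The work goes in short steps, Python scripts to look and compute and a tool call to move; the robot and the scene stay as the last step left them, time stands still between calls to the robot, and variables do not carry over. Pictures are saved under pics/ and viewed, about 8 in all and at most 12, crops included, and the job is handed in when it is done.

Besides the shell and the picture viewer there is one more tool, called after "Call:" by a JSON object that holds its "method" and its "body", one argument or row to a line. drive_tool: Moves the arm, as the interface text tells. Its arguments: {"type":"object","properties":{"deltas":{"type":"string"},"force":{"type":"number"}},"required":["deltas"]}

```bash
mkdir -p pics; cat > h.py <<'E'
import numpy as np, cv2
from scipy.spatial.transform import Rotation as Ro
from rig import robot
def grab(n):
    im,d=robot.get_image(n); np.savez(f'pics/{n}.npz',im=im,d=d); return im,d
def cloud(n,d):
    c=robot.get_calibration(n);K=np.array(c['camera_matrix'],float);k=np.atleast_1d(c['k1'])[0]
    v,u=np.mgrid[0:480,0:640].astype(np.float32)
    p=cv2.undistortPoints(np.stack([u.ravel(),v.ravel()],1)[:,None].astype(np.float64),K,np.array([k,0,0,0.])).reshape(480,640,2)
    P=np.dstack([p*d[...,None],d]); R=np.array(c['R']);t=np.array(c['t']).ravel()
    W=(P-t)@R; W[d==0]=np.nan; return W
E
python3 - <<'E'
from h import *
for n in('side','top'):
    im,d=grab(n); cv2.imwrite(f'pics/{n}1.png',im); W=cloud(n,d); np.save(f'pics/{n}W.npy',W)
    c=robot.get_calibration(n);print(n,-np.array(c['R']).T@np.array(c['t']).ravel())
print(robot.read_state(),robot.hold_point_z)
E
```

```text
side [-0.00100027 -0.63969746  0.89251064]
top [0.41195071 0.07328701 1.32290242]
{'clock': 0.1, 'joints': array([ 1.54558388e+00,  3.85495529e-01,  6.76900705e-03, -4.34575158e-04,
       -1.19398552e+00, -2.58623457e-01]), 'qvel': array([-0.00023918, -0.00203896,  0.00242746,  0.00040397,  0.0006698 ,
       -0.00122231]), 'tau': array([ 2.07749003e-04, -3.93317628e+01,  1.88929582e+01,  4.19783637e+00,
       -2.54195380e-03,  2.28903957e-06]), 'eef_pos': array([0.17484875, 0.59950909, 0.230324  ]), 'ee_rot': array([ 3.10804304e+00, -4.44326608e-01, -2.79614508e-04]), 'wrist_force': array([ 0.5744181 ,  0.41357724, -0.14610312]), 'torque': array([ 0.00684226, -0.03739044,  0.00439046]), 'finger_gap': 1.001568894341407} 0.0187
```

View pics/side1.png

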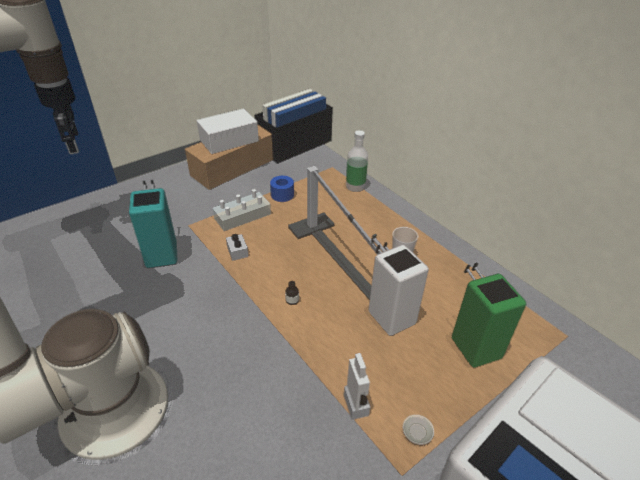

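View pics/top1.png

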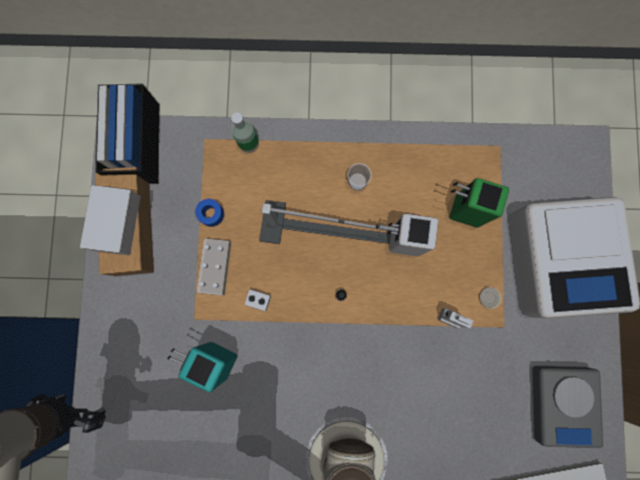

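The side view shows the carrier at (358,390), the white dock at (398,290) and the bar from (312,172) to (380,250). In the top view the carrier is at (455,317), the bar runs (267,208)→(395,230), and the dock is at (415,235). The green and turquoise housings are look-alikes. Next I measure.

```bash
python3 - <<'E'
from h import *
f=lambda a:np.round(a,4)
T=np.load('pics/topW.npy');S=np.load('pics/sideW.npy')
for nm,W,(u0,u1,v0,v1) in (('top',T,(430,485,298,340)),('side',S,(335,380,345,425))):
    c=W[v0:v1,u0:u1].reshape(-1,3); im=np.load('pics/%s.npz'%nm)['im'][v0:v1,u0:u1].reshape(-1,3)
    print(nm,'maxz',f(np.nanmax(c[:,2])))
    for a,b in((.008,.03),(.031,.05),(.055,.09),(.094,.118),(.125,.149),(.148,.16)):
        m=(c[:,2]>a)&(c[:,2]<b); p=c[m]
        if len(p)>3:
            r=cv2.minAreaRect((p[:,:2]*1000).astype(np.float32)); print(a,b,len(p),f(p.mean(0)),'rect',np.round(r[0],1),np.round(r[1],1),round(r[2],1))
# rail: points above bench in the bar region
for nm,W,(u0,u1,v0,v1) in (('top',T,(275,392,195,240)),('side',S,(316,378,165,255))):
    c=W[v0:v1,u0:u1].reshape(-1,3); c=c[(c[:,2]>.08)&(c[:,2]<.3)]
    m=np.median(c,0)
    # robust line
    for i in range(6):
        mu=c.mean(0);d=np.linalg.svd(c-mu)[2][0];r=np.linalg.norm((c-mu)-np.outer((c-mu)@d,d),axis=1);k=r<max(.006,np.percentile(r,85));c=c[k]
    if d[2]>0:d=-d
    s=(c-mu)@d;print(nm,'rail',len(c),f(mu),f(d),'slope',np.arcsin(-d[2]),'yaw',np.arctan2(d[1],d[0]),f([s.min(),s.max()]))
# dock top
for nm,W,(u0,u1,v0,v1) in (('top',T,(390,440,210,258)),('side',S,(365,430,240,335))):
    c=W[v0:v1,u0:u1].reshape(-1,3);c=c[(c[:,2]>.18)&(c[:,2]<.194)]
    r=cv2.minAreaRect((c[:,:2]*1000).astype(np.float32));print(nm,'dock',len(c),f(c.mean(0)),r)
cols=[]
for nm,(u0,u1,v0,v1) in (('side',(300,440,150,270)),('side',(325,395,340,430)),('top',(260,440,195,260)),('top',(430,500,280,340))):
    im=np.load('pics/%s.npz'%nm)['im'][v0:v1,u0:u1]; s=min(400/im.shape[1],300/im.shape[0]);im=cv2.resize(im,None,fx=s,fy=s,interpolation=2)
    o=np.zeros((300,400,3),np.uint8);o[:im.shape[0],:im.shape[1]]=im;cols.append(o)
cv2.imwrite('pics/m.png',np.vstack([np.hstack(cols[:2]),np.hstack(cols[2:])]))
E
```

```text
top maxz 0.1576
0.008 0.03 80 [ 0.3993 -0.3001  0.0146] rect [ 383.9 -303.3] [ 99.2 144.1] 3.4
0.031 0.05 107 [ 0.3814 -0.265   0.0369] rect [ 381.6 -276.5] [56.8 36. ] 68.1
0.055 0.09 28 [ 0.3748 -0.2646  0.0726] rect [ 373.6 -267.3] [55.9 19. ] 46.4
0.094 0.118 40 [ 0.3808 -0.2648  0.1069] rect [ 380.2 -275.4] [56.  21.3] 68.0
0.125 0.149 31 [ 0.3799 -0.2698  0.135 ] rect [ 381.5 -269.5] [43.  17.7] 67.6
0.148 0.16 57 [ 0.3802 -0.2753  0.1528] rect [ 380.3 -275.6] [32.8  9.8] 67.9
side maxz 0.1549
0.008 0.03 163 [ 0.3679 -0.2915  0.0191] rect [ 366.7 -281.4] [29.4 65.3] 9.8
0.031 0.05 285 [ 0.3742 -0.2864  0.0387] rect [ 381.  -278.9] [56.8 35.2] 67.9
0.055 0.09 164 [ 0.3691 -0.2815  0.073 ] rect [ 370.3 -276.8] [59.7 20.9] 88.4
0.094 0.118 170 [ 0.3706 -0.2868  0.1062] rect [ 380.2 -276.6] [60.1 21.9] 68.7
0.125 0.149 94 [ 0.375  -0.2823  0.1365] rect [ 375.2 -277.6] [33.2 11. ] 85.9
0.148 0.16 97 [ 0.379  -0.279   0.1518] rect [ 380.1 -277.4] [33.8 10.8] 69.1
top rail 284 [0.6196 0.0696 0.1763] [-0.1156 -0.9813 -0.1538] slope 0.15440115459348508 yaw -1.6881024351706275 [-0.1281  0.1536]
side rail 272 [0.6137 0.0229 0.1665] [-0.1173 -0.9821 -0.1477] slope 0.14824822324498835 yaw -1.6896721746422525 [-0.1126  0.1009]
top dock 1123 [ 0.5928 -0.1544  0.1864] ((594.886474609375, -143.22775268554688), (114.79290771484375, 79.48059844970703), 84.104248046875)
side dock 1075 [ 0.5896 -0.1622  0.1855] ((593.9017944335938, -146.87612915039062), (113.05554962158203, 79.53075408935547), 83.72126007080078)
```

View pics/m.png

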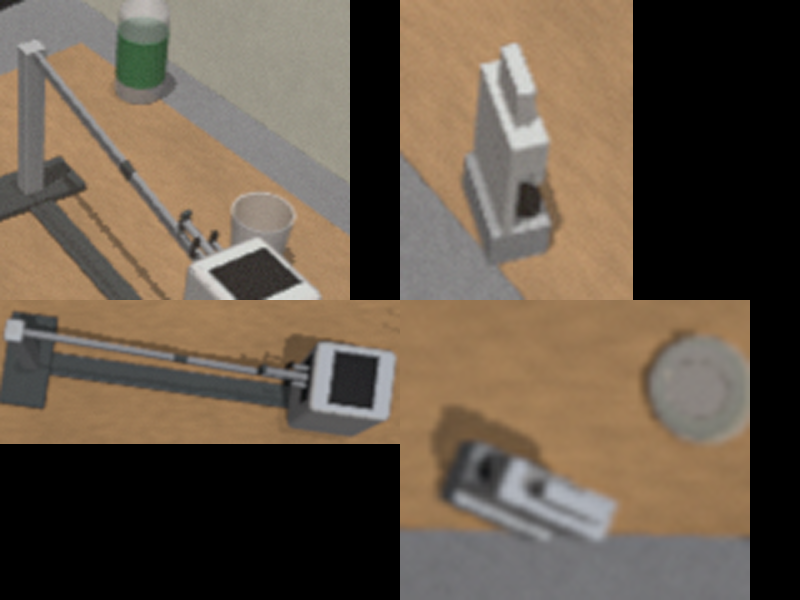

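```bash
cat >> h.py <<'E'
def plan(pos,x,z=(0,0,-1),g=-1,n=None,smax=0.95):
    "rows from the present pose to TCP pos with tool x axis ~x and tool z axis z"
    s=robot.read_state();p=np.array(s['eef_pos']);R=Ro.from_rotvec(s['ee_rot'])
    z=np.array(z,float);z/=np.linalg.norm(z);x=np.array(x,float);x-=x@z*z;x/=np.linalg.norm(x)
    G=Ro.from_matrix(np.stack([x,np.cross(z,x),z],1));pos=np.array(pos,float)
    k=int(np.ceil(max(np.linalg.norm(pos-p)/.04,(R.inv()*G).magnitude()/.1)/smax));k=max(k,n or 1)
    rv=(R.inv()*G).as_rotvec();print('err',np.round(R.inv().apply(pos-p),4),np.round(rv,4),'rows',k)
    rows=[]
    for i in range(k):
        Ri=R*Ro.from_rotvec(rv*i/k);d=Ri.inv().apply((pos-p)/k)/.04
        rows.append(' '.join('%.2f'%a for a in np.r_[d,rv/k/.1])+' %g'%g)
    print('; '.join(rows))
E
python3 - <<'E'
from h import *
f=lambda a:np.round(a,4)
for nm,(u0,u1,v0,v1),band in (('top',(275,392,195,240),(341,221)),('side',(316,378,165,255),(351,217))):
    W=np.load(f'pics/{nm}W.npy');im=np.load(f'pics/{nm}.npz')['im'];u,v=band
    print(nm);g=im[v-5:v+6,u-6:u+7].mean(2).astype(int);print(g)
    print(f(W[v-5:v+6,u-6:u+7,2]))
    g=np.where((W[v-5:v+6,u-6:u+7,2]>.1)&(g<85));print('band pts',len(g[0]),f(np.mean(W[v-5:v+6,u-6:u+7][g],0)))
# dock far edge/near edge along rail direction, z .18-.19
a=np.deg2rad(-96.6);dx=np.array([np.cos(a),np.sin(a)]);dy=np.array([-dx[1],dx[0]])
for nm,(u0,u1,v0,v1) in (('top',(385,440,205,258)),('side',(365,430,240,335))):
    W=np.load(f'pics/{nm}W.npy');c=W[v0:v1,u0:u1].reshape(-1,3);c=c[(c[:,2]>.18)&(c[:,2]<.192)]
    s=c[:,:2]@dx;t=c[:,:2]@dy;print(nm,f(np.percentile(s,[0,1,5,95,99,100])),f(np.percentile(t,[0,1,50,99,100])))
    b=cv2
for nm,(u0,u1,v0,v1) in (('top',(275,392,195,240)),('side',(316,378,165,255))):
    c=np.load(f'pics/{nm}W.npy')[v0:v1,u0:u1].reshape(-1,3);c=c[(c[:,2]>.08)&(c[:,2]<.3)]
    s=c[:,:2]@dx;t=c[:,:2]@dy
    for lo in np.arange(-.2,.15,.04):
        m=(s>lo)&(s<lo+.04);
        if m.sum()>4:print(nm,f([s[m].mean(),np.median(t[m]),np.percentile(c[m,2],20),np.median(c[m,2]),np.percentile(c[m,2],90)]))
print('---');plan((.42,.22,.30),(-.375,-.927,0))
E
```

```text
top
[[ 82  89  95  94  99 112 122 123 122 124 125 124 123]
 [ 79  81  82  83  86  95  99 100 103 113 120 118 118]
 [ 96  95  92  86  84  85  86  84  85  92  94  93  93]
 [130 128 120  93  77  76  78  78  79  80  84  84  79]
 [133 137 130  97  73  69  71  70  74  89 107 105  96]
 [105 118 116  88  65  64  64  65  75 104 130 133 130]
 [106 106  97  80  64  64  62  59  71 104 127 132 134]
 [117 116 114 109 101  94  87  75  78  91 101 103 105]
 [115 116 118 120 118 117 114 112 111 112 111 106 102]
 [ 94  99 103 114 118 118 117 119 119 122 122 122 118]
 [ 76  80  84  91  94  94  94  96 100 107 115 119 120]]
[[ 4.600e-03  2.300e-03  3.400e-03  3.300e-03 -2.900e-03  7.200e-03
  -0.000e+00  4.900e-03  2.200e-03  3.200e-03 -7.000e-04  2.800e-03
  -2.000e-04]
 [ 8.000e-04  1.000e-03  5.000e-03  2.100e-03  8.500e-03 -1.000e-04
   2.400e-03 -1.300e-03 -4.300e-03  2.700e-03  2.200e-03  2.100e-03
  -5.200e-03]
 [-5.500e-03  6.000e-04  5.000e-04  4.300e-03 -7.000e-04  3.200e-03
  -5.300e-03  2.600e-03 -2.000e-04  0.000e+00 -1.000e-03  1.800e-03
   2.000e-04]
 [ 1.746e-01  1.784e-01  1.708e-01  1.74
[... 4248 characters left out ...]
1.4000e-03 -1.7000e-03  1.6712e+00] rows 18
0.47 0.41 -0.10 0.00 -0.00 0.93 -1; 0.51 0.36 -0.10 0.00 -0.00 0.93 -1; 0.54 0.32 -0.10 0.00 -0.00 0.93 -1; 0.57 0.26 -0.10 0.00 -0.00 0.93 -1; 0.59 0.21 -0.10 0.00 -0.00 0.93 -1; 0.61 0.15 -0.10 0.00 -0.00 0.93 -1; 0.62 0.10 -0.10 0.00 -0.00 0.93 -1; 0.63 0.04 -0.10 0.00 -0.00 0.93 -1; 0.63 -0.02 -0.10 0.00 -0.00 0.93 -1; 0.62 -0.08 -0.10 0.00 -0.00 0.93 -1; 0.61 -0.13 -0.10 0.00 -0.00 0.93 -1; 0.60 -0.19 -0.10 0.00 -0.00 0.93 -1; 0.58 -0.24 -0.10 0.00 -0.00 0.93 -1; 0.55 -0.30 -0.10 0.00 -0.00 0.93 -1; 0.52 -0.35 -0.10 0.00 -0.00 0.93 -1; 0.49 -0.39 -0.10 0.00 -0.00 0.93 -1; 0.45 -0.44 -0.10 0.00 -0.00 0.93 -1; 0.41 -0.48 -0.10 0.00 -0.00 0.93 -1
```

Call:
{"method": "drive_tool", "body": {
  "deltas": "0.47 0.41 -0.10 0 0 0.93 -1; 0.51 0.36 -0.10 0 0 0.93 -1; 0.54 0.32 -0.10 0 0 0.93 -1; 0.57 0.26 -0.10 0 0 0.93 -1; 0.59 0.21 -0.10 0 0 0.93 -1; 0.61 0.15 -0.10 0 0 0.93 -1; 0.62 0.10 -0.10 0 0 0.93 -1; 0.63 0.04 -0.10 0 0 0.93 -1; 0.63 -0.02 -0.10 0 0 0.93 -1; 0.62 -0.08 -0.10 0 0 0.93 -1"
}}

```text
clock: 1.1
eef_pos: [0.3093, 0.378, 0.2659]
ee_rot: [2.537, -1.827, 0.007]
wrist_force: [0.3, -0.1, 0.3]
finger_gap: 1.0
```

Call:
{"method": "drive_tool", "body": {
  "deltas": "0.61 -0.13 -0.10 0 0 0.93 -1; 0.60 -0.19 -0.10 0 0 0.93 -1; 0.58 -0.24 -0.10 0 0 0.93 -1; 0.55 -0.30 -0.10 0 0 0.93 -1; 0.52 -0.35 -0.10 0 0 0.93 -1; 0.49 -0.39 -0.10 0 0 0.93 -1; 0.45 -0.44 -0.10 0 0 0.93 -1; 0.41 -0.48 -0.10 0 0 0.93 -1"
}}

```text
clock: 1.9
eef_pos: [0.411, 0.1949, 0.2986]
ee_rot: [1.656, -2.648, 0.016]
wrist_force: [0.2, 1.1, -0.2]
finger_gap: 0.997
```

```bash
python3 - <<'E'
from h import *
print(robot.read_state()['eef_pos']);plan((.380,-.276,.20),(-.375,-.927,0))
E
```

```text
[0.41098064 0.19488282 0.29856529]
err [ 0.4348 -0.1783  0.1078] [ 0.0017 -0.0215 -0.0684] rows 13
0.84 -0.34 0.21 0.00 -0.02 -0.05 -1; 0.84 -0.34 0.21 0.00 -0.02 -0.05 -1; 0.84 -0.33 0.20 0.00 -0.02 -0.05 -1; 0.84 -0.33 0.20 0.00 -0.02 -0.05 -1; 0.84 -0.33 0.20 0.00 -0.02 -0.05 -1; 0.85 -0.32 0.20 0.00 -0.02 -0.05 -1; 0.85 -0.32 0.20 0.00 -0.02 -0.05 -1; 0.85 -0.31 0.20 0.00 -0.02 -0.05 -1; 0.85 -0.31 0.20 0.00 -0.02 -0.05 -1; 0.85 -0.30 0.20 0.00 -0.02 -0.05 -1; 0.86 -0.30 0.19 0.00 -0.02 -0.05 -1; 0.86 -0.29 0.19 0.00 -0.02 -0.05 -1; 0.86 -0.29 0.19 0.00 -0.02 -0.05 -1
```

Call:
{"method": "drive_tool", "body": {
  "deltas": "0.84 -0.34 0.15 0 -0.02 -0.05 -1; 0.84 -0.34 0.15 0 -0.02 -0.05 -1; 0.84 -0.33 0.15 0 -0.02 -0.05 -1; 0.84 -0.33 0.15 0 -0.02 -0.05 -1; 0.84 -0.33 0.15 0 -0.02 -0.05 -1; 0.85 -0.32 0.15 0 -0.02 -0.05 -1; 0.85 -0.32 0.15 0 -0.02 -0.05 -1; 0.85 -0.31 0.15 0 -0.02 -0.05 -1; 0.85 -0.31 0.15 0 -0.02 -0.05 -1; 0.85 -0.30 0.15 0 -0.02 -0.05 -1"
}}

```text
clock: 2.9
eef_pos: [0.3835, -0.1794, 0.2391]
ee_rot: [1.736, -2.617, -0.003]
wrist_force: [0.4, -0.2, 0.3]
finger_gap: 0.998
```

```bash
python3 - <<'E'
from h import *
print(robot.read_state()['eef_pos']);plan((.3802,-.2757,.19),(-.375,-.927,0))
E
```

```text
[ 0.38353489 -0.17937753  0.23909809]
err [ 0.0901 -0.0345  0.049 ] [ 0.0022  0.0005 -0.0149] rows 3
0.75 -0.29 0.41 0.01 0.00 -0.05 -1; 0.75 -0.28 0.41 0.01 0.00 -0.05 -1; 0.75 -0.28 0.41 0.01 0.00 -0.05 -1
```

Call:
{"method": "drive_tool", "body": {
  "deltas": "0.75 -0.29 0.30 0 0 -0.05 -1; 0.75 -0.28 0.35 0 0 -0.05 -1; 0.7 -0.27 0.40 0 0 -0.05 -1; 0.1 0 0 0 0 0 -1; 0 0 0 0 0 0 -1"
}}

```text
clock: 3.4
eef_pos: [0.376, -0.2842, 0.1933]
ee_rot: [1.746, -2.609, -0.009]
wrist_force: [-0.3, -0.7, -0.2]
finger_gap: 0.997
```

```bash
python3 - <<'E'
from h import *
print(robot.read_state()['eef_pos']);plan((.3802,-.2757,.1255),(-.375,-.927,0))
E
```

```text
[ 0.37598836 -0.28424566  0.1932765 ]
err [-0.0094 -0.001   0.0678] [ 0.006   0.0011 -0.0068] rows 2
-0.12 -0.01 0.85 0.03 0.01 -0.03 -1; -0.12 -0.01 0.85 0.03 0.01 -0.03 -1
```

Call:
{"method": "drive_tool", "body": {
  "deltas": "-0.20 -0.02 0.3 0.06 0 -0.07 -1; 0 0 0.5 0 0 0 -1; 0 0 0.5 0 0 0 -1; 0 0 0.3 0 0 0 -1; 0 0 0 0 0 0 -1; 0 0 0 0 0 0 -1"
}}

```text
clock: 4.0
eef_pos: [0.3826, -0.2729, 0.1315]
ee_rot: [-1.761, 2.594, -0.009]
wrist_force: [-0.6, 0.4, 1.1]
finger_gap: 0.999
```

```bash
python3 - <<'E'
from h import *
print(robot.read_state()['eef_pos']);plan((.3802,-.2757,.1255),(-.375,-.927,0))
im,d=grab('side');im=cv2.resize(im[300:440,300:430],None,fx=4,fy=4);cv2.imwrite('pics/g0.png',im)
E
```

```text
[ 0.38256424 -0.27292455  0.1315129 ]
err [0.0035 0.0012 0.006 ] [-0.008   0.002   0.0064] rows 1
0.09 0.03 0.15 -0.08 0.02 0.06 -1
```

View pics/g0.png

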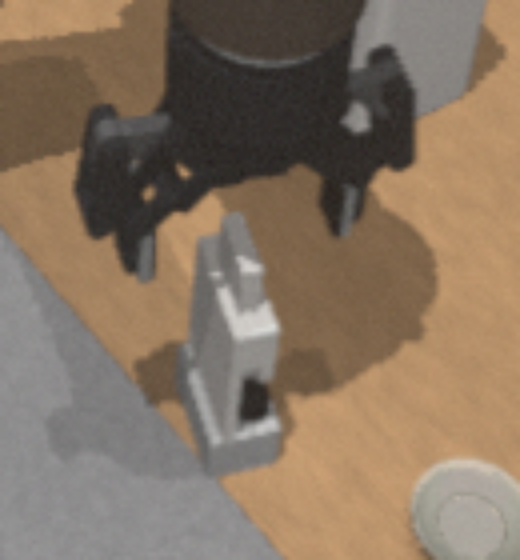

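The crop shows the fin at (240,265), between the two open fingers at (140,250) and (345,210), and roughly centred. I'll adjust a little and close.

Call:
{"method": "drive_tool", "body": {
  "deltas": "0.09 0.03 0.13 -0.08 0.02 0.06 -1; 0 0 0 0 0 0 0.3; 0 0 0 0 0 0 1; 0 0 0 0 0 0 1; 0 0 0 0 0 0 1; 0 0 0 0 0 0 1; 0 0 0 0 0 0 1; 0 0 0 0 0 0 1; 0 0 0 0 0 0 1",
  "force": 50
}}

```text
clock: 4.95
eef_pos: [0.3818, -0.2765, 0.1289]
ee_rot: [-1.754, 2.602, -0.007]
wrist_force: [1.0, 0.1, -0.1]
finger_gap: 0.108
```

Call:
{"method": "drive_tool", "body": {
  "deltas": "0 0 -0.2 0 0 0 1; 0 0 -0.6 0 0 0 1; 0 0 -0.9 0 0 0 1; 0 0 -0.9 0 0 0 1; 0 0 -0.9 0 0 0 1; 0 0 -0.6 0 0 0 1; 0 0 -0.3 0 0 0 1; 0 0 0 0 0 0 1"
}}

```text
clock: 5.75
eef_pos: [0.3766, -0.274, 0.3091]
ee_rot: [1.752, -2.606, -0.013]
wrist_force: [0.1, -0.4, -3.0]
finger_gap: 0.107
```

```bash
cat >> h.py <<'E'
A=np.deg2rad(-96.6);H=np.array([np.cos(A),np.sin(A),0]);th=.157
O=np.array([.6144,.0326,.170]);X=np.cos(th)*H-[0,0,np.sin(th)];Z=np.sin(th)*H+[0,0,np.cos(th)];Y=np.cross(Z,X)
Rr=np.stack([X,Y,Z],1)
def rp(x,y,z): return O+Rr@[x,y,z]
def inr():
    s=robot.read_state();return np.round(Rr.T@(s['eef_pos']-O),4),np.round(s['wrist_force'],2),s['clock']
E
python3 - <<'E'
from h import *
print(rp(-.08,-.09,.065));plan(rp(-.08,-.09,.065),X,-Z,1,n=16)
E
```

```text
[0.53291021 0.11134097 0.24670902]
err [-4.157e-01  1.000e-04  6.370e-02] [-0.0138 -0.1518 -0.2717] rows 16
-0.65 0.00 0.10 -0.01 -0.09 -0.17 1; -0.65 -0.01 0.11 -0.01 -0.09 -0.17 1; -0.65 -0.02 0.11 -0.01 -0.09 -0.17 1; -0.65 -0.03 0.12 -0.01 -0.09 -0.17 1; -0.64 -0.04 0.12 -0.01 -0.09 -0.17 1; -0.64 -0.06 0.13 -0.01 -0.09 -0.17 1; -0.64 -0.07 0.14 -0.01 -0.09 -0.17 1; -0.64 -0.08 0.14 -0.01 -0.09 -0.17 1; -0.63 -0.09 0.15 -0.01 -0.09 -0.17 1; -0.63 -0.10 0.15 -0.01 -0.09 -0.17 1; -0.63 -0.11 0.16 -0.01 -0.09 -0.17 1; -0.62 -0.12 0.17 -0.01 -0.09 -0.17 1; -0.62 -0.13 0.17 -0.01 -0.09 -0.17 1; -0.62 -0.14 0.18 -0.01 -0.09 -0.17 1; -0.61 -0.15 0.18 -0.01 -0.09 -0.17 1; -0.61 -0.16 0.19 -0.01 -0.09 -0.17 1
```

Call:
{"method": "drive_tool", "body": {
  "deltas": "-0.3 0 0.05 0 -0.09 -0.17 1; -0.65 -0.01 0.05 0 -0.09 -0.17 1; -0.65 -0.02 0.05 0 -0.09 -0.17 1; -0.65 -0.03 0.06 0 -0.09 -0.17 1; -0.64 -0.04 0.06 0 -0.09 -0.17 1; -0.64 -0.06 0.08 0 -0.09 -0.17 1; -0.64 -0.07 0.1 0 -0.09 -0.17 1; -0.64 -0.08 0.1 0 -0.09 -0.17 1; -0.63 -0.09 0.1 0 -0.09 -0.17 1; -0.63 -0.10 0.1 0 -0.09 -0.17 1"
}}

```text
clock: 6.75
eef_pos: [0.462, -0.0317, 0.2741]
ee_rot: [-1.935, 2.395, 0.136]
wrist_force: [0.5, -0.2, -3.4]
finger_gap: 0.105
```

```bash
python3 - <<'E'
from h import *
print(inr());plan(rp(-.08,-.09,.065),X,-Z,1,n=8)
E
```

```text
(array([ 0.0641, -0.144 ,  0.1155]), array([ 0.51, -0.24, -3.44]), 6.75)
err [-0.1512 -0.0404  0.0418] [ 0.0186 -0.0532 -0.098 ] rows 8
-0.47 -0.13 0.13 0.02 -0.07 -0.12 1; -0.47 -0.13 0.13 0.02 -0.07 -0.12 1; -0.47 -0.14 0.14 0.02 -0.07 -0.12 1; -0.46 -0.14 0.14 0.02 -0.07 -0.12 1; -0.46 -0.15 0.14 0.02 -0.07 -0.12 1; -0.46 -0.15 0.15 0.02 -0.07 -0.12 1; -0.46 -0.16 0.15 0.02 -0.07 -0.12 1; -0.45 -0.16 0.15 0.02 -0.07 -0.12 1
```

Call:
{"method": "drive_tool", "body": {
  "deltas": "-0.47 -0.13 0.13 0.02 -0.07 -0.12 1; -0.47 -0.13 0.13 0.02 -0.07 -0.12 1; -0.47 -0.14 0.14 0.02 -0.07 -0.12 1; -0.46 -0.14 0.14 0.02 -0.07 -0.12 1; -0.46 -0.15 0.14 0.02 -0.07 -0.12 1; -0.46 -0.15 0.15 0.02 -0.07 -0.12 1; -0.35 -0.16 0.15 0.02 -0.07 -0.12 1; 0 0 0 0 0 0 1; 0 0 0 0 0 0 1"
}}

```text
clock: 7.65
eef_pos: [0.5203, 0.1026, 0.2367]
ee_rot: [-2.021, 2.272, 0.184]
wrist_force: [-1.1, 0.1, -3.4]
finger_gap: 0.106
```

```bash
python3 - <<'E'
from h import *
print(inr());plan(rp(-.08,-.05,.061),X,-Z,1,n=3)
a,_=grab('side');b,e=grab('top')
W=cloud('top',e);S=cloud('side',_)
for nm,W in(('top',W),('side',S)):
    q=(W-O)@Rr; m=(abs(q[...,0]+.08)<.05)&(q[...,1]>-.17)&(q[...,1]<-.03)&(q[...,2]<.04)&(q[...,2]>-.08)
    for lo,hi in((-.08,-.065),(-.065,-.04),(-.02,0),(0.0,.026),(.026,.036)):
        k=m&(q[...,2]>lo)&(q[...,2]<hi)
        if k.sum()>10: print(nm,lo,k.sum(),np.round(np.percentile(q[k],[2,50,98],axis=0),4).tolist())
a=cv2.resize(a[140:290,250:390],(400,428));b=cv2.resize(b[170:310,250:380],(398,428));cv2.imwrite('pics/r0.png',np.hstack([a,b]))
E
```

```text
(array([-0.0684, -0.1016,  0.0567]), array([-1.15,  0.06, -3.43]), 7.65)
err [-0.0118 -0.0514 -0.0057] [ 0.0264 -0.0053 -0.0039] rows 3
-0.10 -0.43 -0.05 0.09 -0.02 -0.01 1; -0.10 -0.43 -0.04 0.09 -0.02 -0.01 1; -0.10 -0.43 -0.04 0.09 -0.02 -0.01 1
side -0.08 33 [[-0.0918, -0.123, -0.0712], [-0.0415, -0.1207, -0.068], [-0.0366, -0.0876, -0.0653]]
side -0.065 183 [[-0.0897, -0.1227, -0.0646], [-0.0406, -0.1197, -0.0519], [-0.0361, -0.0881, -0.0405]]
side -0.02 87 [[-0.0917, -0.1161, -0.0197], [-0.0582, -0.1145, -0.0102], [-0.0374, -0.1102, -0.0011]]
side 0.0 145 [[-0.0926, -0.1153, 0.0007], [-0.0551, -0.1135, 0.0141], [-0.0369, -0.0943, 0.0257]]
side 0.026 67 [[-0.0911, -0.1149, 0.0263], [-0.0503, -0.1132, 0.0316], [-0.0361, -0.096, 0.0356]]
```

View pics/r0.png

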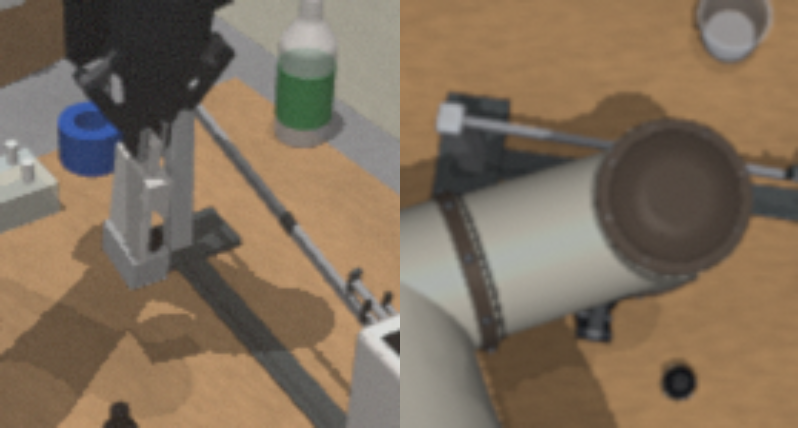

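The carrier is held with its open +y side toward the bar. The crown's -y face reads y = -0.115, so its centre is about -0.104 against the TCP at -0.102. I'll move in with the bar between lip and block, feel for the spine, then back off.

Call:
{"method": "drive_tool", "body": {
  "deltas": "-0.15 -0.3 -0.05 0.1 -0.02 -0.01 1; -0.15 -0.3 -0.05 0.1 -0.02 -0.01 1; -0.1 -0.3 -0.04 0.1 -0.02 -0.01 1; 0 0 0 0 0 0 1; 0 0 0 0 0 0 1"
}}

```text
clock: 8.25
eef_pos: [0.5619, 0.1122, 0.2464]
ee_rot: [-1.999, 2.254, 0.149]
wrist_force: [-0.7, 0.6, -2.9]
finger_gap: 0.107
```

```bash
python3 - <<'E'
from h import *
print(inr());plan(rp(-.08,-.015,.0605),X,-Z,1,n=6)
E
```

```text
(array([-0.0841, -0.0613,  0.064 ]), array([-0.72,  0.59, -2.88]), 8.25)
err [ 0.0039 -0.0462  0.0039] [-0.0098  0.0023 -0.0034] rows 6
0.02 -0.19 0.02 -0.02 0.00 -0.01 1; 0.02 -0.19 0.02 -0.02 0.00 -0.01 1; 0.02 -0.19 0.02 -0.02 0.00 -0.01 1; 0.02 -0.19 0.02 -0.02 0.00 -0.01 1; 0.02 -0.19 0.02 -0.02 0.00 -0.01 1; 0.02 -0.19 0.01 -0.02 0.00 -0.01 1
```

Call:
{"method": "drive_tool", "body": {
  "deltas": "0.02 -0.19 0.04 -0.02 0 -0.01 1; 0.02 -0.19 0.04 -0.02 0 -0.01 1; 0.02 -0.19 0.02 -0.02 0 -0.01 1; 0.02 -0.19 0 -0.02 0 -0.01 1; 0.02 -0.19 0 -0.02 0 -0.01 1; 0 0 0 0 0 0 1; 0 0 0 0 0 0 1"
}}

```text
clock: 8.95
eef_pos: [0.6026, 0.103, 0.2404]
ee_rot: [-2.011, 2.254, 0.163]
wrist_force: [0.3, 0.6, -3.1]
finger_gap: 0.104
```

```bash
python3 - <<'E'
from h import *
print(inr());plan(rp(-.08,-.003,.0605),X,-Z,1,n=6)
a,_=grab('side');a=cv2.resize(a[150:270,270:370],(600,720)[::1],interpolation=2)[:600];cv2.imwrite('pics/r1.png',a)
E
```

```text
(array([-0.0788, -0.0198,  0.0588]), array([ 0.29,  0.63, -3.08]), 8.95)
err [-0.0012 -0.0168 -0.0017] [0.0028 0.0015 0.0009] rows 6
-0.01 -0.07 -0.01 0.00 0.00 0.00 1; -0.01 -0.07 -0.01 0.00 0.00 0.00 1; -0.01 -0.07 -0.01 0.00 0.00 0.00 1; -0.01 -0.07 -0.01 0.00 0.00 0.00 1; -0.01 -0.07 -0.01 0.00 0.00 0.00 1; -0.01 -0.07 -0.01 0.00 0.00 0.00 1
```

View pics/r1.png

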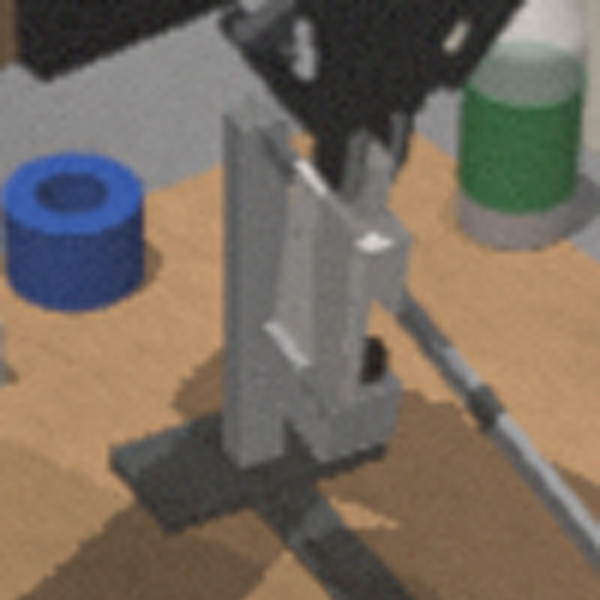

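The bar at (400,305) enters below the lip at (395,290) and above the cap at (375,355). The height fits, so I continue slowly.

Call:
{"method": "drive_tool", "body": {
  "deltas": "0 -0.07 0 0 0 0 1; 0 -0.07 0 0 0 0 1; 0 -0.07 0 0 0 0 1; 0 -0.07 0 0 0 0 1; 0 -0.07 0 0 0 0 1; 0 -0.04 0 0 0 0 1; 0 0 0 0 0 0 1"
}}

```text
clock: 9.7
eef_pos: [0.6188, 0.1015, 0.241]
ee_rot: [-2.011, 2.253, 0.162]
wrist_force: [0.0, 0.2, -2.0]
finger_gap: 0.106
```

```bash
python3 -c "
from h import *
print(inr());plan(rp(-.08,0,.0595),X,-Z,1)"
```

```text
(array([-0.0792, -0.0035,  0.0594]), array([ 0.  ,  0.16, -1.97]), 9.7)
err [-0.0008 -0.0035 -0.0001] [0.0022 0.0019 0.002 ] rows 1
-0.02 -0.09 -0.00 0.02 0.02 0.02 1
```

Call:
{"method": "drive_tool", "body": {
  "deltas": "0 -0.04 0 0 0 0 1; 0 -0.04 0 0 0 0 1; 0 0 0 0 0 0 1"
}}

```text
clock: 10.0
eef_pos: [0.6222, 0.1011, 0.2409]
ee_rot: [-2.012, 2.253, 0.162]
wrist_force: [-0.8, 0.5, -3.2]
finger_gap: 0.11
```

Call:
{"method": "drive_tool", "body": {
  "deltas": "0 -0.03 0 0 0 0 1; 0 -0.03 0 0 0 0 1; 0 0 0 0 0 0 1"
}}

```text
clock: 10.3
eef_pos: [0.6247, 0.1008, 0.2409]
ee_rot: [-2.012, 2.253, 0.162]
wrist_force: [-0.3, -0.2, -2.9]
finger_gap: 0.105
```

Call:
{"method": "drive_tool", "body": {
  "deltas": "0 -0.03 0 0 0 0 1; 0 0 0 0 0 0 1"
}}

```text
clock: 10.5
eef_pos: [0.6259, 0.1006, 0.2409]
ee_rot: [-2.012, 2.253, 0.163]
wrist_force: [-0.0, 0.4, -3.1]
finger_gap: 0.105
```

Call:
{"method": "drive_tool", "body": {
  "deltas": "0 -0.03 0 0 0 0 1; 0 0 0 0 0 0 1"
}}

```text
clock: 10.7
eef_pos: [0.6271, 0.1005, 0.2408]
ee_rot: [-2.012, 2.253, 0.163]
wrist_force: [-0.8, 0.0, -3.6]
finger_gap: 0.104
```

Call:
{"method": "drive_tool", "body": {
  "deltas": "0 -0.03 0 0 0 0 1; 0 0 0 0 0 0 1"
}}

```text
clock: 10.9
eef_pos: [0.6273, 0.1004, 0.2403]
ee_rot: [-2.013, 2.255, 0.166]
wrist_force: [-0.2, 0.3, -2.8]
finger_gap: 0.109
```

Call:
{"method": "drive_tool", "body": {
  "deltas": "0 -0.03 0 0 0 0 1"
}}

```text
clock: 11.0
eef_pos: [0.6277, 0.1002, 0.2401]
ee_rot: [-2.014, 2.256, 0.168]
wrist_force: [-2.9, 0.1, -1.9]
finger_gap: 0.107
```

Call:
{"method": "drive_tool", "body": {
  "deltas": "0 -0.03 0 0 0 0 1"
}}

```text
clock: 11.1
eef_pos: [0.6279, 0.1, 0.2396]
ee_rot: [-2.016, 2.258, 0.171]
wrist_force: [-3.2, 0.5, -2.5]
finger_gap: 0.104
```

```bash
python3 -c "
from h import *
print(inr(),robot.read_state()['torque']);plan(rp(-.08,0,.0595),X,-Z,1)
im,d=grab('side');W=cloud('side',d);q=(W-O)@Rr
m=(abs(q[...,0]+.08)<.05)&(q[...,1]>-.06)&(q[...,1]<-.002)&(q[...,2]<.05)&(q[...,2]>-.09)
for lo,hi in((-.075,-.06),(-.06,-.045),(-.03,-.01),(-.01,.01),(0.01,.03),(.03,.05)):
    k=m&(q[...,2]>lo)&(q[...,2]<hi)
    if k.sum()>10: print(lo,k.sum(),np.round(np.percentile(q[k],[2,20,50,98],axis=0),4).tolist())
"
```

```text
(array([-0.0786,  0.0056,  0.058 ]), array([-3.18,  0.46, -2.49]), 11.1) [-0.3665616   1.2572762   0.14906018]
err [-0.0015  0.0056 -0.0014] [0.0109 0.0001 0.0011] rows 1
-0.04 0.14 -0.04 0.11 0.00 0.01 1
-0.075 38 [[-0.1018, -0.0154, -0.0705], [-0.0872, -0.014, -0.0676], [-0.0671, -0.0127, -0.0645], [-0.048, -0.0036, -0.0604]]
-0.06 73 [[-0.1014, -0.0153, -0.0598], [-0.0898, -0.0141, -0.0568], [-0.0713, -0.0129, -0.0511], [-0.0471, -0.0057, -0.0452]]
-0.03 89 [[-0.1024, -0.0091, -0.0293], [-0.0897, -0.0078, -0.0259], [-0.0725, -0.0069, -0.0208], [-0.048, -0.0034, -0.0103]]
-0.01 97 [[-0.1051, -0.0084, -0.0097], [-0.0932, -0.0073, -0.0061], [-0.0741, -0.0065, -0.0002], [-0.0475, -0.0024, 0.0091]]
0.01 97 [[-0.1035, -0.0081, 0.0105], [-0.0917, -0.0069, 0.0134], [-0.0755, -0.006, 0.0196], [-0.0486, -0.0034, 0.0295]]
0.03 101 [[-0.1035, -0.0074, 0.0308], [-0.0927, -0.0066, 0.0341], [-0.0755, -0.0057, 0.0406], [-0.0489, -0.0024, 0.0497]]
```

The contact is clear: -3 N, TCP y 0.0056, onset at about 0.0048. I'll back off to 0.0033, level the carrier and re-check.

Call:
{"method": "drive_tool", "body": {
  "deltas": "-0.03 0.06 0 0.1 0 0 1; 0 0 0 0 0 0 1; 0 0 0 0 0 0 1"
}}

```text
clock: 11.45
eef_pos: [0.627, 0.1016, 0.2402]
ee_rot: [-2.009, 2.252, 0.154]
wrist_force: [-2.4, 0.1, -2.3]
finger_gap: 0.102
```

```bash
python3 -c "
from h import *
print(inr());plan(rp(-.08,0.0033,.0595),X,-Z,1)"
```

```text
(array([-0.0801,  0.0046,  0.0584]), array([-2.39,  0.09, -2.31]), 11.45)
err [ 0.0001  0.0012 -0.0011] [-0.0037  0.0008  0.0015] rows 1
0.00 0.03 -0.03 -0.04 0.01 0.01 1
```

Call:
{"method": "drive_tool", "body": {
  "deltas": "0 0.03 0 -0.03 0 0 1; 0 0 0 0 0 0 1"
}}

```text
clock: 11.65
eef_pos: [0.6268, 0.1019, 0.241]
ee_rot: [-2.009, 2.25, 0.155]
wrist_force: [-0.2, 0.2, -3.4]
finger_gap: 0.106
```

Call:
{"method": "drive_tool", "body": {
  "deltas": "0 0.02 0 0 0 0 1; 0 0 0 0 0 0 1"
}}

```text
clock: 11.85
eef_pos: [0.6267, 0.102, 0.2413]
ee_rot: [-2.008, 2.249, 0.153]
wrist_force: [-0.0, -0.3, -2.6]
finger_gap: 0.105
```

```bash
python3 -c "
from h import *
print(inr(),robot.read_state()['torque']);plan(rp(-.08,0.0033,.0595),X,-Z,1)"
```

```text
(array([-0.0806,  0.0042,  0.0595]), array([-0.02, -0.31, -2.63]), 11.85) [-0.43413349  0.32072605  0.04863373]
err [ 0.0006  0.0009 -0.    ] [-0.0058  0.002   0.0021] rows 1
0.02 0.02 -0.00 -0.06 0.02 0.02 1
```

Call:
{"method": "drive_tool", "body": {
  "deltas": "0 0.035 0 -0.05 0 0 1; 0 0 0 0 0 0 1; 0 0 0 0 0 0 1"
}}

```text
clock: 12.15
eef_pos: [0.6256, 0.1021, 0.2415]
ee_rot: [-2.01, 2.251, 0.158]
wrist_force: [0.1, -0.1, -3.4]
finger_gap: 0.104
```

```bash
python3 -c "
from h import *
print(inr(),robot.read_state()['torque']);plan(rp(-.08,0.003,.037),X,-Z,1)"
```

```text
(array([-0.0807,  0.0031,  0.0597]), array([ 0.09, -0.1 , -3.44]), 12.15) [-0.4697442   0.06275734  0.00321791]
err [0.0007 0.0002 0.0227] [-0.0015  0.0022  0.0022] rows 1
0.02 0.00 0.57 -0.01 0.02 0.02 1
```

Call:
{"method": "drive_tool", "body": {
  "deltas": "0.02 0 0.08 0 0.02 0.02 1; 0 0 0.08 0 0 0 1; 0 0 0.08 0 0 0 1; 0 0 0 0 0 0 1"
}}

```text
clock: 12.55
eef_pos: [0.6256, 0.1029, 0.2308]
ee_rot: [-2.009, 2.255, 0.157]
wrist_force: [0.2, 0.4, -3.4]
finger_gap: 0.105
```

Call:
{"method": "drive_tool", "body": {
  "deltas": "0 0 0.05 0 0 0 1; 0 0 0.05 0 0 0 1; 0 0 0 0 0 0 1"
}}

```text
clock: 12.85
eef_pos: [0.6257, 0.1036, 0.2262]
ee_rot: [-2.009, 2.255, 0.157]
wrist_force: [-0.2, 0.1, -3.3]
finger_gap: 0.105
```

```bash
python3 -c "
from h import *
print(inr(),robot.read_state()['torque']);plan(rp(-.08,0.003,.037),X,-Z,1)"
```

```text
(array([-0.0797,  0.0031,  0.0443]), array([-0.23,  0.13, -3.31]), 12.85) [-0.45044922  0.01825543 -0.02544613]
err [-0.0003  0.0001  0.0073] [-0.0009 -0.0002 -0.0001] rows 1
-0.01 0.00 0.18 -0.01 -0.00 -0.00 1
```

Call:
{"method": "drive_tool", "body": {
  "deltas": "0 0 0.04 0 0 0 1; 0 0 0.04 0 0 0 1; 0 0 0 0 0 0 1"
}}

```text
clock: 13.15
eef_pos: [0.6259, 0.1041, 0.223]
ee_rot: [-2.009, 2.255, 0.157]
wrist_force: [-0.4, -0.4, -2.8]
finger_gap: 0.104
```

Call:
{"method": "drive_tool", "body": {
  "deltas": "0 0 0.03 0 0 0 1; 0 0 0.03 0 0 0 1; 0 0 0 0 0 0 1"
}}

```text
clock: 13.45
eef_pos: [0.626, 0.1045, 0.2205]
ee_rot: [-2.009, 2.255, 0.156]
wrist_force: [0.5, 0.1, -3.1]
finger_gap: 0.098
```

Call:
{"method": "drive_tool", "body": {
  "deltas": "0 0 0.03 0 0 0 1; 0 0 0 0 0 0 1"
}}

```text
clock: 13.65
eef_pos: [0.626, 0.1047, 0.2192]
ee_rot: [-2.009, 2.255, 0.156]
wrist_force: [-0.7, -0.3, -2.7]
finger_gap: 0.102
```

Call:
{"method": "drive_tool", "body": {
  "deltas": "0 0 0.03 0 0 0 1; 0 0 0 0 0 0 1"
}}

```text
clock: 13.85
eef_pos: [0.6267, 0.1048, 0.2191]
ee_rot: [-2.008, 2.253, 0.154]
wrist_force: [0.4, 0.6, -3.2]
finger_gap: 0.105
```

Call:
{"method": "drive_tool", "body": {
  "deltas": "0 0 0.03 0 0 0 1; 0 0 0 0 0 0 1"
}}

```text
clock: 14.05
eef_pos: [0.6271, 0.1049, 0.219]
ee_rot: [-2.007, 2.252, 0.152]
wrist_force: [-0.1, -0.2, -2.6]
finger_gap: 0.104
```

```bash
python3 -c "
from h import *
print(inr(),robot.read_state()['torque']);plan(rp(-.08,0.003,.037),X,-Z,1)"
```

```text
(array([-0.08  ,  0.0044,  0.0369]), array([-0.12, -0.19, -2.6 ]), 14.05) [-0.48397557  0.16070881  0.00975532]
err [ 0.      0.0014 -0.0001] [-0.0053  0.0004  0.001 ] rows 1
0.00 0.03 -0.00 -0.05 0.00 0.01 1
```

Call:
{"method": "drive_tool", "body": {
  "deltas": "0 0.02 0 -0.04 0 0 1; 0 0 0.01 0 0 0 1"
}}

```text
clock: 14.25
eef_pos: [0.6266, 0.105, 0.2189]
ee_rot: [-2.009, 2.253, 0.156]
wrist_force: [-0.8, -0.8, 0.4]
finger_gap: 0.107
```

```bash
python3 -c "
from h import *
print(inr(),robot.read_state()['torque']);plan(rp(-.08,0.003,.037),X,-Z,1)
im,d=grab('side');a=cv2.resize(im[150:270,270:370],(500,600),interpolation=2);cv2.imwrite('pics/r2.png',a)"
```

```text
(array([-0.0801,  0.0038,  0.0369]), array([-0.84, -0.76,  0.41]), 14.25) [-0.48419559  0.07174708  0.03946741]
err [ 0.0001  0.0008 -0.0001] [-0.0019  0.0005  0.0012] rows 1
0.00 0.02 -0.00 -0.02 0.01 0.01 1
```

View pics/r2.png

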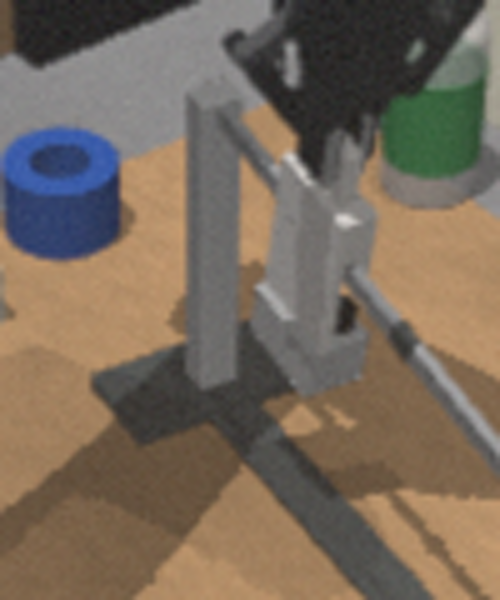

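The bar now sits in the hook mouth at (350,270), the post is behind it, and the wrist force shows the bar carries the weight (-3 → +0.4 N). I release.

Call:
{"method": "drive_tool", "body": {
  "deltas": "0 0 0 0 0 0 -1; 0 0 0 0 0 0 -1; 0 0 0 0 0 0 -1; 0 0 0 0 0 0 -1; 0 0 0 0 0 0 -1; 0 0 0 0 0 0 -1; 0 0 0 0 0 0 -1; 0 0 0 0 0 0 -1; 0 0 0 0 0 0 -1; 0 0 0 0 0 0 -1"
}}

```text
clock: 15.3
eef_pos: [0.6275, 0.1055, 0.2199]
ee_rot: [-2.008, 2.25, 0.154]
wrist_force: [-0.7, -0.1, -0.2]
finger_gap: 0.997
```

```bash
cat >> h.py <<'E'
def carr(n='side'):
    im,d=grab(n);q=(cloud(n,d)-O)@Rr
    m=(q[...,0]>-.15)&(q[...,0]<.14)&(abs(q[...,1])<.02)&(q[...,2]<.027)&(q[...,2]>-.05)&((q[...,2]>.006)|(q[...,2]<-.018))
    for lo,hi in((-.045,-.018),(.006,.027)):
        k=m&(q[...,2]>lo)&(q[...,2]<hi)
        if k.sum()>5:print(n,lo,k.sum(),np.round(np.percentile(q[k],[1,5,50,95,99],axis=0)[:, :2],4).tolist())
    return im
E
python3 -c "
from h import *
print(inr());im=carr();carr('top');cv2.imwrite('pics/r3.png',cv2.resize(im[150:300,270:430],(640,600),interpolation=2))"
```

```text
(array([-0.0808,  0.0046,  0.0378]), array([-0.68, -0.09, -0.19]), 15.3)
side -0.045 157 [[0.0349, -0.01], [0.0371, -0.0094], [0.0674, -0.0076], [0.0901, -0.0028], [0.0911, 0.0143]]
side 0.006 268 [[0.0337, -0.0114], [0.0393, -0.0096], [0.0898, -0.0047], [0.1303, 0.0116], [0.1338, 0.0142]]
top -0.045 48 [[0.0314, -0.0095], [0.032, -0.0091], [0.0559, -0.0082], [0.0848, -0.0056], [0.0878, -0.0025]]
top 0.006 176 [[-0.0018, -0.0116], [0.0318, -0.0099], [0.1097, -0.001], [0.1386, 0.0118], [0.1399, 0.0136]]
```

View pics/r3.png

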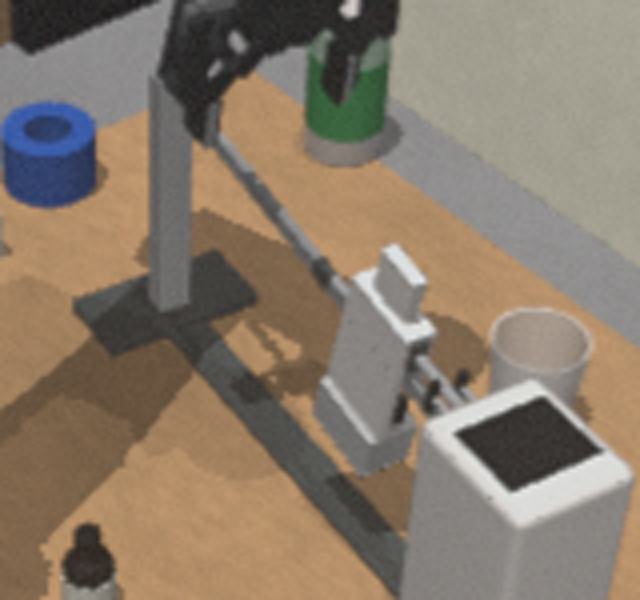

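The carrier ran down and hangs against the shutter, spanning x ≈ 0.034–0.090 on the rail, next to the dock at (430,380). Now I raise and close the fingers and go behind the crown.

Call:
{"method": "drive_tool", "body": {
  "deltas": "0 0 -0.5 0 0 0 -1; 0 0 -0.7 0 0 0 -1; 0 0 -0.2 0 0 0 1; 0 0 0 0 0 0 1; 0 0 0 0 0 0 1; 0 0 0 0 0 0 1; 0 0 0 0 0 0 1; 0 0 0 0 0 0 1"
}}

```text
clock: 16.2
eef_pos: [0.624, 0.0969, 0.271]
ee_rot: [-2.012, 2.257, 0.163]
wrist_force: [0.7, 0.1, -0.1]
finger_gap: -0.0
```

```bash
python3 -c "
from h import *
print(inr());plan(rp(-.005,0.003,.045),X,-Z,1,n=4)"
```

```text
(array([-0.08  ,  0.0022,  0.0896]), array([ 0.71,  0.08, -0.1 ]), 16.2)
err [ 0.075  -0.001   0.0447] [ 0.0044 -0.0003  0.0002] rows 4
0.47 -0.01 0.28 0.01 -0.00 0.00 1; 0.47 -0.01 0.28 0.01 -0.00 0.00 1; 0.47 -0.01 0.28 0.01 -0.00 0.00 1; 0.47 -0.01 0.28 0.01 -0.00 0.00 1
```

Call:
{"method": "drive_tool", "body": {
  "deltas": "0.45 -0.01 0.28 0.01 0 0 1; 0.45 -0.01 0.28 0.01 0 0 1; 0.45 -0.01 0.28 0.01 0 0 1; 0.3 -0.01 0.2 0.01 0 0 1; 0 0 0 0 0 0 1; 0 0 0 0 0 0 1"
}}

```text
clock: 16.8
eef_pos: [0.6184, 0.0375, 0.2157]
ee_rot: [-2.013, 2.255, 0.161]
wrist_force: [-0.3, 0.1, 0.4]
finger_gap: -0.0
```

```bash
python3 -c "
from h import *
print(inr());plan(rp(0,0.003,.009),X,-Z,1,n=4)"
```

```text
(array([-0.0125,  0.0034,  0.0443]), array([-0.29,  0.05,  0.36]), 16.8)
err [0.0124 0.0003 0.0353] [ 0.003  -0.0008  0.0014] rows 4
0.08 0.00 0.22 0.01 -0.00 0.00 1; 0.08 0.00 0.22 0.01 -0.00 0.00 1; 0.08 0.00 0.22 0.01 -0.00 0.00 1; 0.08 0.00 0.22 0.01 -0.00 0.00 1
```

Call:
{"method": "drive_tool", "body": {
  "deltas": "0.06 0 0.22 0 0 0 1; 0.06 0 0.22 0 0 0 1; 0.06 0 0.22 0 0 0 1; 0.06 0 0.18 0 0 0 1; 0 0 0 0 0 0 1; 0 0 0 0 0 0 1"
}}

```text
clock: 17.4
eef_pos: [0.6187, 0.0352, 0.1789]
ee_rot: [-2.015, 2.251, 0.159]
wrist_force: [-0.0, 0.4, 0.7]
finger_gap: -0.004
```

```bash
python3 -c "
from h import *
print(inr());plan(rp(.015,0.003,.010),X,-Z,1,n=4)
im=carr();cv2.imwrite('pics/p0.png',cv2.resize(im[180:300,300:430],(650,600),interpolation=2))"
```

```text
(array([-0.0044,  0.0039,  0.0083]), array([-0.05,  0.37,  0.73]), 17.4)
err [ 0.0194  0.001  -0.0017] [ 0.0015 -0.      0.0042] rows 4
0.12 0.01 -0.01 0.00 -0.00 0.01 1; 0.12 0.01 -0.01 0.00 -0.00 0.01 1; 0.12 0.01 -0.01 0.00 -0.00 0.01 1; 0.12 0.01 -0.01 0.00 -0.00 0.01 1
side -0.045 153 [[0.036, -0.0091], [0.0379, -0.0085], [0.0673, -0.0069], [0.0897, 0.003], [0.0914, 0.016]]
side 0.006 324 [[-0.0037, -0.0115], [0.0028, -0.0096], [0.0819, -0.0048], [0.1302, 0.0115], [0.1337, 0.0149]]
```

View pics/p0.png

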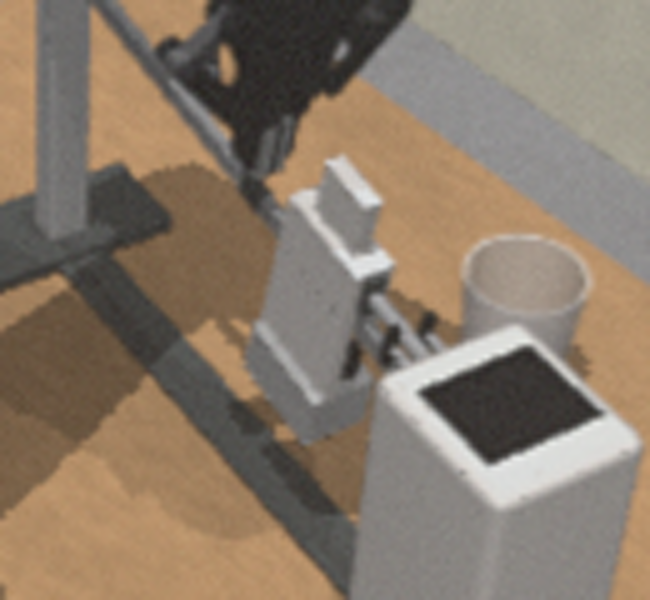

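The closed fingertips are at (265,160), above the bar and behind the crown at (290,200). The pads at (390,345) and (430,325) lie beyond. I approach the crown slowly.

Call:
{"method": "drive_tool", "body": {
  "deltas": "0.12 0.01 -0.02 0 0 0.01 1; 0.12 0.01 -0.02 0 0 0.01 1; 0.12 0 0 0 0 0 1; 0.1 0 0 0 0 0 1; 0.05 0 0 0 0 0 1"
}}

```text
clock: 17.95
eef_pos: [0.6159, 0.0133, 0.1787]
ee_rot: [-2.011, 2.252, 0.157]
wrist_force: [-0.5, -0.4, 0.5]
finger_gap: 0.001
```

Call:
{"method": "drive_tool", "body": {
  "deltas": "0.05 0 0 0 0 0 1; 0.05 0 0 0 0 0 1"
}}

```text
clock: 18.15
eef_pos: [0.6155, 0.0087, 0.1781]
ee_rot: [-2.01, 2.252, 0.157]
wrist_force: [0.5, -0.2, -0.3]
finger_gap: -0.0
```

```bash
python3 -c "
from h import *
print(inr())"
```

```text
(array([0.0221, 0.0038, 0.0117]), array([ 0.47, -0.25, -0.3 ]), 18.15)
```

Call:
{"method": "drive_tool", "body": {
  "deltas": "0.05 0 0 0 0 0 1"
}}

```text
clock: 18.25
eef_pos: [0.6156, 0.0079, 0.178]
ee_rot: [-2.008, 2.25, 0.158]
wrist_force: [0.6, 6.1, 1.0]
finger_gap: 0.003
```

Call:
{"method": "drive_tool", "body": {
  "deltas": "0.05 0 0 0 0 0 1"
}}

```text
clock: 18.35
eef_pos: [0.6158, 0.0075, 0.178]
ee_rot: [-2.007, 2.248, 0.16]
wrist_force: [-0.8, 4.8, 1.7]
finger_gap: 0.001
```

Call:
{"method": "drive_tool", "body": {
  "deltas": "0.05 0 0 0 0 0 1"
}}

```text
clock: 18.45
eef_pos: [0.616, 0.0072, 0.178]
ee_rot: [-2.005, 2.245, 0.161]
wrist_force: [0.4, 5.8, 0.8]
finger_gap: -0.002
```

Call:
{"method": "drive_tool", "body": {
  "deltas": "0.05 0 0 0 0 0 1"
}}

```text
clock: 18.55
eef_pos: [0.6161, 0.007, 0.178]
ee_rot: [-2.004, 2.243, 0.163]
wrist_force: [-0.3, 5.6, 1.3]
finger_gap: 0.007
```

```bash
python3 -c "
from h import *
print(inr())"
```

```text
(array([0.0237, 0.0047, 0.0119]), array([-0.33,  5.64,  1.29]), 18.55)
```

Call:
{"method": "drive_tool", "body": {
  "deltas": "0.07 0.01 0 0 0 0 1"
}}

```text
clock: 18.65
eef_pos: [0.616, 0.0062, 0.1779]
ee_rot: [-2.003, 2.239, 0.164]
wrist_force: [-1.3, 6.3, 1.4]
finger_gap: 0.005
```

Call:
{"method": "drive_tool", "body": {
  "deltas": "0.07 0.01 0 0 0 0 1"
}}

```text
clock: 18.75
eef_pos: [0.6159, 0.0054, 0.1778]
ee_rot: [-2.002, 2.236, 0.165]
wrist_force: [0.7, 6.3, 1.0]
finger_gap: -0.003
```

```bash
python3 -c "
from h import *
print(inr(),robot.read_state()['torque']);plan(rp(.025,.003,.012),X,-Z,1)"
```

```text
(array([0.0253, 0.0046, 0.0119]), array([0.73, 6.33, 1.01]), 18.75) [ 1.28077454 -0.11730928  0.03123916]
err [-0.0003  0.0016 -0.0001] [-0.0082  0.0173  0.0053] rows 1
-0.01 0.04 -0.00 -0.08 0.17 0.05 1
```

Call:
{"method": "drive_tool", "body": {
  "deltas": "0.08 0.01 0 -0.02 0.06 0.02 1; 0.08 0.01 0 -0.02 0.06 0.02 1; 0.08 0.01 0 0 0.05 0 1"
}}

```text
clock: 19.05
eef_pos: [0.6155, 0.0017, 0.1771]
ee_rot: [-2.004, 2.243, 0.157]
wrist_force: [0.6, 5.9, 0.1]
finger_gap: -0.0
```

Call:
{"method": "drive_tool", "body": {
  "deltas": "0.08 0.01 0 0 0.05 0 1; 0.08 0.01 0 0 0.05 0 1; 0.08 0 0 0 0.05 0 1"
}}

```text
clock: 19.35
eef_pos: [0.6152, -0.0019, 0.1765]
ee_rot: [-2.008, 2.243, 0.146]
wrist_force: [-0.4, 6.5, 1.7]
finger_gap: -0.002
```

```bash
python3 -c "
from h import *
print(inr(),robot.read_state()['torque']);plan(rp(.03,.003,.012),X,-Z,1)"
```

```text
(array([0.0328, 0.0047, 0.0117]), array([-0.41,  6.51,  1.7 ]), 19.35) [1.41369687 0.10634413 0.02379289]
err [-0.0028  0.0017 -0.0003] [-0.0122  0.0022  0.0056] rows 1
-0.07 0.04 -0.01 -0.12 0.02 0.06 1
```

Call:
{"method": "drive_tool", "body": {
  "deltas": "0.08 0.01 0 -0.03 0.03 0.02 1; 0.08 0.01 0 -0.03 0.03 0.02 1"
}}

```text
clock: 19.55
eef_pos: [0.6148, -0.0043, 0.1761]
ee_rot: [-2.007, 2.247, 0.149]
wrist_force: [0.3, 5.1, 0.5]
finger_gap: 0.003
```

Call:
{"method": "drive_tool", "body": {
  "deltas": "0.08 0.01 0 -0.02 0.03 0.01 1; 0.08 0.01 0 -0.02 0.03 0.01 1"
}}

```text
clock: 19.75
eef_pos: [0.6146, -0.0066, 0.1757]
ee_rot: [-2.007, 2.248, 0.15]
wrist_force: [1.7, 5.8, 1.1]
finger_gap: 0.002
```

Call:
{"method": "drive_tool", "body": {
  "deltas": "0.08 0.01 0 -0.02 0.03 0.01 1; 0.08 0.01 0 -0.02 0.03 0.01 1"
}}

```text
clock: 19.95
eef_pos: [0.6143, -0.009, 0.1753]
ee_rot: [-2.008, 2.25, 0.152]
wrist_force: [1.1, 5.9, 0.6]
finger_gap: -0.001
```

```bash
python3 -c "
from h import *
print(inr(),robot.read_state()['torque']);plan(rp(.04,.003,.012),X,-Z,1)"
```

```text
(array([0.04  , 0.0047, 0.0117]), array([1.08, 5.9 , 0.63]), 19.95) [ 1.45178714 -0.02479236 -0.00806106]
err [-0.      0.0017 -0.0003] [-0.0065  0.0013  0.0022] rows 1
-0.00 0.04 -0.01 -0.06 0.01 0.02 1
```

Call:
{"method": "drive_tool", "body": {
  "deltas": "0.08 0.01 0 -0.02 0.03 0.01 1; 0.08 0.01 0 -0.02 0.03 0.01 1; 0.08 0.01 0 -0.02 0.03 0.01 1"
}}

```text
clock: 20.25
eef_pos: [0.6139, -0.0126, 0.1748]
ee_rot: [-2.008, 2.251, 0.153]
wrist_force: [0.7, 6.2, 0.5]
finger_gap: -0.001
```

Call:
{"method": "drive_tool", "body": {
  "deltas": "0.08 0.01 0 -0.02 0.03 0.01 1; 0.08 0.01 0 -0.02 0.03 0.01 1; 0.08 0.01 0 -0.02 0.03 0.01 1"
}}

```text
clock: 20.55
eef_pos: [0.6134, -0.0162, 0.1742]
ee_rot: [-2.009, 2.253, 0.155]
wrist_force: [1.4, 5.7, 1.9]
finger_gap: -0.0
```

Call:
{"method": "drive_tool", "body": {
  "deltas": "0.08 0.01 0 -0.02 0.03 0.01 1; 0.08 0.01 0 -0.02 0.03 0.01 1; 0.08 0.01 0 -0.02 0.03 0.01 1"
}}

```text
clock: 20.85
eef_pos: [0.6131, -0.0196, 0.1736]
ee_rot: [-2.009, 2.254, 0.158]
wrist_force: [0.5, 10.0, 2.4]
finger_gap: 0.002
```

```bash
python3 -c "
from h import *
print(inr(),robot.read_state()['torque']);plan(rp(.04,.003,.012),X,-Z,1)"
```

```text
(array([0.0508, 0.0047, 0.0117]), array([ 0.46, 10.02,  2.36]), 20.85) [ 2.56358206 -0.05613138 -0.01354667]
err [-0.0108  0.0017 -0.0003] [-0.0008  0.0005  0.0001] rows 1
-0.27 0.04 -0.01 -0.01 0.00 0.00 1
```

The force jumped from 6 to 10 N, which points to the end stop. I press once more gently to confirm that nothing advances.

Call:
{"method": "drive_tool", "body": {
  "deltas": "0.07 0 0 -0.01 0.02 0 1"
}}

```text
clock: 20.95
eef_pos: [0.6133, -0.0196, 0.1736]
ee_rot: [-2.008, 2.252, 0.16]
wrist_force: [-0.9, 8.8, 3.4]
finger_gap: 0.001
```

Call:
{"method": "drive_tool", "body": {
  "deltas": "0.07 0 0 -0.01 0.02 0 1"
}}

```text
clock: 21.05
eef_pos: [0.6134, -0.0196, 0.1736]
ee_rot: [-2.008, 2.25, 0.162]
wrist_force: [-0.3, 8.3, 1.9]
finger_gap: -0.002
```

Call:
{"method": "drive_tool", "body": {
  "deltas": "0.1 0.01 0 -0.02 0.04 0 1"
}}

```text
clock: 21.15
eef_pos: [0.6134, -0.0197, 0.1737]
ee_rot: [-2.008, 2.248, 0.164]
wrist_force: [-0.1, 13.1, 3.8]
finger_gap: 0.004
```

Call:
{"method": "drive_tool", "body": {
  "deltas": "0.1 0.01 0 -0.02 0.04 0 1"
}}

```text
clock: 21.25
eef_pos: [0.6134, -0.0196, 0.1737]
ee_rot: [-2.008, 2.245, 0.166]
wrist_force: [-0.3, 12.6, 2.5]
finger_gap: 0.004
```

At 13 N the carrier does not advance, so it has bottomed out with about 6–7 N on the pads. I back off uphill and up.

Call:
{"method": "drive_tool", "body": {
  "deltas": "-0.05 0 0 0 0 0 1; -0.2 0 0 0 0 0 1; -0.4 0 0 0 0 0 1; -0.5 0 -0.1 0 0 0 1; -0.4 0 -0.6 0 0 0 1; -0.2 0 -0.9 0 0 0 1; 0 0 -0.5 0 0 0 1; 0 0 0 0 0 0 1; 0 0 0 0 0 0 1"
}}

```text
clock: 22.15
eef_pos: [0.619, 0.0423, 0.2698]
ee_rot: [-2.014, 2.247, 0.167]
wrist_force: [0.5, 0.6, -0.8]
finger_gap: 0.004
```

```bash
python3 -c "
from h import *
print(inr());im=carr();t=carr('top');cv2.imwrite('pics/f.png',np.hstack([cv2.resize(im[180:300,300:430],(433,400),interpolation=2),cv2.resize(t[190:290,250:340+10],(360,360),interpolation=2) if 0 else cv2.resize(t[120:340,190:515],(355,400))]))"
```

```text
(array([-0.0257,  0.0035,  0.097 ]), array([ 0.53,  0.64, -0.76]), 22.15)
side -0.045 139 [[0.0633, -0.0092], [0.0673, -0.0087], [0.0933, -0.0071], [0.1175, -0.0051], [0.1187, -0.0044]]
side 0.006 203 [[0.0642, -0.0114], [0.0672, -0.0102], [0.1068, -0.0063], [0.1303, 0.0108], [0.1344, 0.0143]]
top -0.045 45 [[0.0605, -0.0086], [0.0608, -0.0084], [0.0848, -0.0078], [0.1142, -0.0035], [0.1162, 0.0066]]
top 0.006 134 [[0.0598, -0.0162], [0.0607, -0.0108], [0.1145, -0.0035], [0.1395, 0.0114], [0.1399, 0.0126]]
```

View pics/f.png

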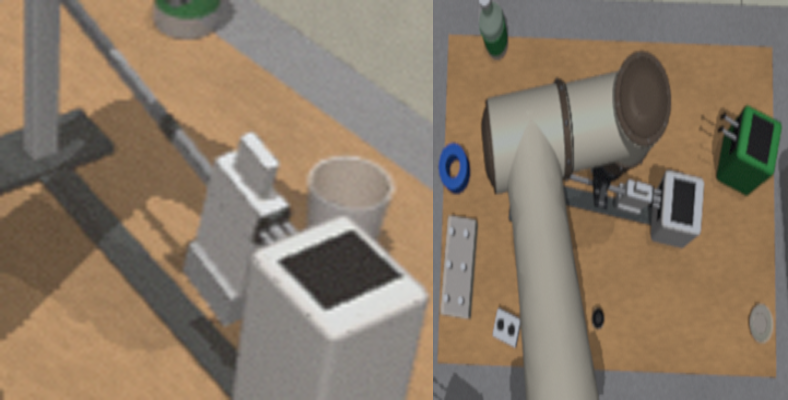

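The carrier hangs level on the bar against the pads at (265,230), spanning x ≈ 0.063–0.118. The tool is clear and the bystanders look undisturbed, so I sign off.

```bash
python3 -c "
from h import *
robot.sign_off();print(robot.read_state()['clock'])"
```

```text
the job is handed in; nothing more can be done
the job is handed in; nothing more can be done
```

The carrier is hanging on the rail, pressed fully onto the dock's end stop, and I handed the job in at about 22 s of the 58 s allowed. The sign-off reports no verdict, so the checks below are my own.

- **Hanging:** I gripped the fin, felt for the bar sideways with about 3 N, and lowered the hook at x ≈ -0.08. The bar took the weight softly: the wrist's vertical force went from about -3 N to 0.
- **Run down:** After I let go, the carrier ran down by itself. The pictures showed it resting on the shutter at x ≈ 0.062.
- **Pressing on:** With closed fingers on the crown I felt a steady drag of about 6 N over roughly 28 mm. It then stopped dead while the force rose to about 13 N, which I estimate as 6–7 N on the pads, and I backed off.
- **Last picture:** The carrier hangs straight at x ≈ 0.09, which puts the shutter at about 32 mm of travel, and the tool is clear. The bystanders in view looked unmoved; I did not measure them again.

One disagreement: the bar lay about 2 mm to the side of where the cameras put it, so I centred the hook by feel.

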